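# Load and hold a circuit board on a spring-contact programming jig

### The arm

A 6-joint arm with a two-finger parallel gripper is mounted at the origin on a cart in front of the work surface, level with it; the furniture and walls round the work are solid. World frame = base frame: x ahead of the robot, y to its left, z up, the work surface at z = 0. Lengths are in m, angles in rad, forces in N, time in s.
With the tool pointing down it reaches from about 0.35 to 0.875 m from the base axis. Payload 4.2 kg.
Tool frame: the origin (TCP) lies on the centre line of the jaws, within the pads' length; the fingertips stand ahead of it and the grasp point (between the pads) lies 2 mm behind it (robot.nose_length is the z of the fingertips in the tool frame, in m); z points along the fingers, y is the line along which they close (so a half turn about z gives the same grasp; the last joint's range is limited). The gripper opens to 87 mm and grips with 3 to 60 N. Pads are 19 mm wide; open, the fingers measure 117 mm over their backs; the gripper's body (75 mm by 190 mm) begins 51 mm behind the grasp point.
Start: joints at [-1.049, 0.385, 0.008, 0, -1.194, -0.259], TCP at [0.162, -0.604, 0.24] pointing down, gripper open.
Joint ranges: [-3.14, 3.14], [-1.21, 2.06], [-1.07, 1.41], [-3.16, 2.05], [-2.99, -0.16], [-3.1, 3.1]. Speed limits (rad/s): [2.79, 2.79, 3.14, 3.14, 3.14, 3.14].

### API

Orientations are given as [roll, pitch, yaw] about the fixed x, y, z axes, in that order (R = Rz(yaw) Ry(pitch) Rx(roll)).
In Python, from station import robot gives the robot as it stands.
- The arm moves only by the tool arm_command, never from a script. Its argument "plan" is one flat list of numbers, 7 for each row, row after row: the turn, a rotation vector about the world's x, y, z in rad, then the shift along the world's x, y, z in m, then the finger opening in m, from 0 to 0.087. A call has 1 to 10 rows; each row shifts and turns the commanded pose from where the row before left it; what a row does not reach is not made up. A row lasts 1/8 s, in which the tool goes at most 62.5 mm and 10.7 degrees, less where a joint would pass 70% of its speed; a pose out of reach is approached as far as the arm can. A call is refused whole if a number of a shift passes 0.0625 or a number of a turn 0.188, either way. A call with a gripper value outside its range is refused whole. The fingers move at their own pace and stop on an object; "force" is the grip in N (left out, the last holds). Time passes only in rows, so rows that do not move let the fingers close. It gives the time, the measured TCP pose, the force, the opening and the grip force at its end, in the units of the state.
- robot.state(): the state, without advancing time (a new reading comes with each control period).
- robot.capture(name): name is "scene" or "top" or "wrist"; returns the picture (420x560x3 uint8, blue, green, red); there is no depth.
- robot.camera_params(name): a dict with "vfov" (degrees; the focal length in pixels is half the picture's height over the tangent of half this angle, whatever the lens; pixels are square), "cx", "cy" (the principal point, pixels), "camera_from_world" (4x4, takes a point from world to camera coordinates); the wrist camera has in their place "T_tool_cam" (4x4, takes a point from camera to tool coordinates, whose origin is the TCP and whose axes are the flange's). Camera axes: x right, y up, looking along -z (the intrinsics and any distortion apply to the point x, -y, -z); pixel columns grow to the right and rows downward; lengths in m; the calibration is good to about 2 mm. A picture is of the moment at which its call begins: read the wrist's pose just before it. camera_params takes no time and is no camera call.
- robot.job_done(): hands the job in; it is judged then, once.
The state is a dict: "time_s": time; "joints": joint angles; "joint_vel": joint speeds; "joint_efforts": joint torques, N m; "tool_pos": TCP position; "tcp_rot": TCP orientation; "contact_force": force on the tool from outside, world axes, zero at the start; "moment": the same for the moment, N m; "gripper_width": opening from 0.0 (shut) to 1.0 (fully open); "grip_force": force on a finger pad.
Only numpy, scipy, OpenCV 4.12 (cv2) and the standard library are available. Lean on these libraries where they do the work, as an engineer would, in place of code of your own. Each camera call takes 0.05 s, during which the arm holds its last target. There are 200 camera calls.

### The job

Load the green circuit board on the programming jig: first put the orange-headed locating pin all the way down through the corner hole of the board into the jig, then slide the blue-handled spacer, upright and lengthwise, into the gap beside the board that is wide enough for it, down onto the jig's floor and within the board's length, and leave both standing there. Then press the board down on its silver shield, firmly but not hard, until it lies flat and fully home on its stops against the spring contacts, and finish while holding it pressed there: do not let go at the end.

Things in the scene. Friction and masses are not known exactly. Their poses are not given: they have to be found in the camera images.
- jig: Grey metal base plate, fixed to the bench, 164 (x) x 172 (y) x 14 mm; origin at the centre of its underside, z up. Its top face, the jig floor, is 14 mm above the origin. The board lies centred on it, on a bed of gold spring contacts; four white round stops stand 6 mm above the jig floor under the board. In the jig's frame the spacer's place is at x = 0, y = +44 mm or -44 mm, whichever side the narrow rail is on. At its rear (+x) edge stands a small black header, 9 mm high.
- bushing (a point): Centre of the mouth of the 7 mm through hole for the locating pin in the jig's floor, at x = +36, y = +26 mm in the jig's frame; 14 mm deep.
- wide_rail: Black side rail fixed on the jig, 110 x 42 x 16 mm; origin at the centre of its underside. It stands about 2 mm from the long edge of the board: too narrow a gap for the spacer. Which side of the board (jig y = +58 or -58 mm) it is on changes.
- narrow_rail: Black side rail fixed on the jig, 110 x 9 x 16 mm; origin at the centre of its underside, on the other side of the board (jig y = -58 or +58 mm). Between it and the board is a gap about 18.5 mm wide (between 53.5 mm and 35 mm from the jig's middle), which takes the spacer.
- board: Green circuit board, loose, 90 (x) x 70 (y) x 3 mm, 60 g; origin at the centre of its underside, axes as the jig's when loaded. Its underside lies 10 mm above the jig floor on the springs at the start, up to about 1.5 mm out of place, and 6 mm above it when fully home on the stops. Parts on it besides the shield stand up to 6 mm above its top face.
- board_hole (a point): Centre of the 7.5 mm corner hole of the board, on its top face (x = +36, y = +26 mm from the board's middle). The pin's cone draws the board into line over the bushing.
- shield_top (a point): Centre of the top of the silver shield, 32 x 32 mm, in the middle of the board, 8 mm above the board's underside: press here.
- contacts (a joint): How far the spring contacts are pressed down by the board, m: 0 at rest, about 0.004 when the board is fully home on its stops. The springs push back with about 3 N at first and 9 N fully down; beyond this the stops are hard.
- pin: Locating pin, loose, 30 g, standing upright in the hole of an off-white block 56 x 56 x 26 mm: steel shank 6 mm in diameter and 22 mm long with a cone over its lowest 8 mm, and above it an orange round head 12 mm in diameter and 34 mm high. Origin at the tip of the shank, z up along the pin; the head spans 22 to 56 mm above the origin. With its head resting on the loaded board its tip is about 9 mm below the jig floor.
- spacer: Spacer, loose, 80 g, standing upright on the bench: aluminium foot 50 (x) x 16 (y) x 22 mm with lower edges rounded at 4 mm, and on it a blue grip 26 (x) x 12 (y) mm that spans 22 to 56 mm above the underside. Origin at the centre of its underside, z up. In the gap its x lies along the jig's x, either way round.
There are look-alikes about, which are no part of the job. What is meant by the board is not pink, and is the larger of those in its own colour.

How it is judged:
By the outcome, as a careful person would: the job done as asked, in the order asked, and still so for the second after the job is handed in, while the arm keeps its last pose, push and grip.
It also fails if it takes over 61 s, if anything falls off the work surface, if the arm or the gripper's body presses on something with over 40 N, if the wrist force passes 120 N, or if a joint passes its speed limit or range.

## Working session

There is one attempt and no reset: what is moved stays moved. The work goes in short steps, Python scripts to look and compute and a tool call to move; the robot and the scene stay as the last step left them, time stands still between calls to the robot, and variables do not carry over. Pictures are saved under pics/ and viewed, at most 10 in all, crops included, and the job is handed in when it is done.

Besides the shell and the picture viewer there is one more tool, called by a JSON object that holds its "op" and its "data". arm_command: Moves the arm, as the interface text tells. Its arguments: {"type":"object","properties":{"plan":{"type":"array"},"force":{"type":"number"}},"required":["plan"]}

```bash
mkdir -p pics; ls; python3 - <<'E'
from station import robot
import cv2
for n in("scene","top"):
    cv2.imwrite(f"pics/{n}0.png",robot.capture(n)); print(n,robot.camera_params(n))
print(robot.camera_params("wrist")); print(robot.state()); print(robot.nose_length)
E
```

```text
pics
scene {'vfov': 57.975021197278444, 'cx': 281.96441133983456, 'cy': 206.01946166298126, 'camera_from_world': array([[-0.9043862 , -0.4266088 ,  0.00951483,  0.44669711],
       [ 0.22731894, -0.46279301,  0.85682479, -0.13683475],
       [-0.3611256 ,  0.77706342,  0.51551987, -0.79501248],
       [ 0.        ,  0.        ,  0.        ,  1.        ]])}
top {'vfov': 43.36842313703334, 'cx': 276.85201681146754, 'cy': 221.91841635191568, 'camera_from_world': array([[-0.02632592, -0.99962251,  0.0078607 ,  0.03427977],
       [ 0.99631356, -0.02559491,  0.0818791 , -0.48462555],
       [-0.08164699,  0.00998727,  0.99661127, -1.13501237],
       [ 0.        ,  0.        ,  0.        ,  1.        ]])}
{'vfov': 64.19650913476501, 'cx': 280.5736998603331, 'cy': 209.96559413003584, 'T_tool_cam': array([[ 9.30936636e-04,  9.57861056e-01,  2.87230450e-01,
         7.90755196e-02],
       [ 9.99999446e-01, -7.50413606e-04, -7.38585172e-04,
         1.20925608e-03],
       [-4.91920335e-04,  2.87230978e-01, -9.57861223e-01,
        -1.44978509e-01],
       [ 0.00000000e+00,  0.00000000e+00,  0.00000000e+00,
         1.00000000e+00]])}
{'time_s': 0.1, 'joints': array([-1.04939742e+00,  3.85487847e-01,  6.77212111e-03, -4.36024528e-04,
       -1.19396128e+00, -2.58594089e-01]), 'joint_vel': array([-0.00047576, -0.00231207,  0.00411886,  0.00094156,  0.00173968,
        0.00062483]), 'joint_efforts': array([-3.86105303e-04, -3.91691530e+01,  1.87934482e+01,  4.23189774e+00,
        1.34551513e-02, -7.40957989e-05]), 'tool_pos': array([ 0.1622595 , -0.60306252,  0.23856761]), 'tcp_rot': array([ 3.13967087e+00, -8.92815881e-05, -2.87894858e+00]), 'contact_force': array([ 0.72714144, -0.21445253, -1.47266416]), 'moment': array([ 0.09008934,  0.00212924, -0.0216382 ]), 'grip_force': 0.0, 'gripper_width': 1.0042263947392354}
0.017
```

View pics/top0.png

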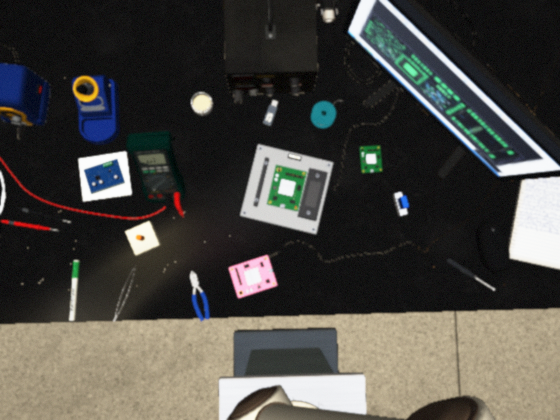

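View pics/scene0.png

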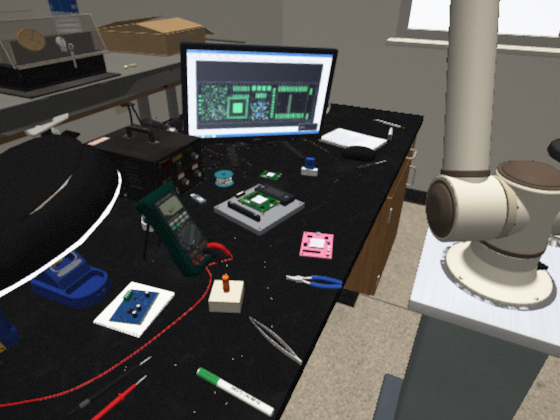

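The top view shows:
- **Boards:** the green board on the jig is at (288,188). Its look-alikes are a small green board at (371,159), a pink one at (253,276) and a blue one at (104,177).
- **Pin:** orange, in its block at (142,238).
- **Spacer:** at (401,203). Look-alikes are a white stick at (270,112) and a teal spool at (323,114).
- **Rails:** the narrow rail is on the left, which is +y.

I choose the larger green board, on the jig, and check it in an enlarged crop.

```bash
cat >h.py <<'E'
from station import robot
import numpy as np, cv2
from scipy.spatial.transform import Rotation as R
def cam(n,st=None):
    p=robot.camera_params(n); f=210/np.tan(np.radians(p["vfov"]/2))
    if n=="wrist":
        T=np.eye(4);T[:3,:3]=R.from_euler("xyz",st["tcp_rot"]).as_matrix();T[:3,3]=st["tool_pos"]
        Twc=T@p["T_tool_cam"]
    else: Twc=np.linalg.inv(p["camera_from_world"])
    return f,p["cx"],p["cy"],Twc
def ray(c,u,v,z):
    f,cx,cy,T=c; d=T[:3,:3]@np.array([(u-cx)/f,-(v-cy)/f,-1]); o=T[:3,3]
    return o+d*(z-o[2])/d[2]
def proj(c,P):
    f,cx,cy,T=c; q=np.linalg.inv(T)@np.append(P,1); return np.array([cx-f*q[0]/q[2],cy+f*q[1]/q[2]])
E
python3 - <<'E'
from h import *
im=cv2.imread("pics/top0.png")
a=cv2.resize(im[135:245,230:345],None,fx=5,fy=5,interpolation=cv2.INTER_CUBIC)
b=cv2.resize(im[215:260,120:165],None,fx=5,fy=5,interpolation=cv2.INTER_CUBIC)
d=cv2.resize(im[180:225,380:425],None,fx=5,fy=5,interpolation=cv2.INTER_CUBIC)
o=np.zeros((550,800,3),np.uint8);o[:550,:575]=a;o[:225,575:]=b;o[225:450,575:]=d
cv2.imwrite("pics/crop0.png",o)
c=cam("top")
for n,u,v,z in [("pinhead",142,238,.06),("block",142,238,.026),("spacer",401,203,.03),("board",288,188,.03)]: print(n,ray(c,u,v,z).round(4))
E
```

```text
pinhead [0.4554 0.3061 0.06  ]
block [0.4574 0.3145 0.026 ]
spacer [ 0.5189 -0.2496  0.03  ]
board [ 0.558  -0.0045  0.03  ]
```

View pics/crop0.png

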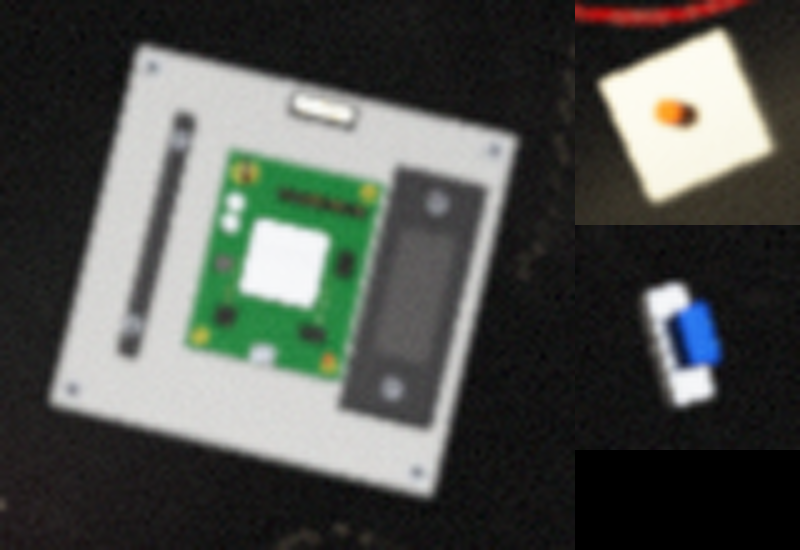

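The crop confirms the choice: the large green board on the jig, with its ringed corner hole at crop (245,172), the narrow rail on the left and the wide rail on the right. Next I compute the poses.

```bash
python3 - <<'E'
from h import *
c=cam("top")
P=lambda x,y,z,ox=230,oy=135: ray(c,ox+x/5,oy+y/5,z)
def rect(n,q):
    q=np.array(q);ctr=q.mean(0);s=[np.linalg.norm(q[i]-q[(i+1)%4])*1e3 for i in range(4)]
    e=(q[0]-q[3])+(q[1]-q[2]);print(n,ctr.round(4),np.round(s,1),np.arctan2(e[1],e[0]).round(4));return ctr
# order TL,TR,BR,BL
rect("jig",[P(x,y,.014) for x,y in[(138,45),(518,137),(433,496),(50,403)]])
rect("board",[P(x,y,.027) for x,y in[(232,150),(384,184),(343,382),(184,347)]])
print("hole",P(245,172,.027)); print("shield",P(286,263,.032))
rect("block",[P(x,y,.026,5,215) for x,y in[(600,80),(725,28),(773,150),(655,203)]])
rect("foot",[P(x,y,.022,264,135)+0 for x,y in[(645,290),(685,282),(715,397),(677,405)]])
print(P(713,333,.056,264,135),P(672,113,.082,5,215))
E
```

```text
jig [ 0.5586 -0.0027  0.014 ] [173.7 164.3 173.1 164.4] -0.2626
board [ 0.5583 -0.0027  0.027 ] [68.3 89.1 70.9 89.4] -0.2476
hole [0.60003514 0.01399531 0.027     ]
shield [ 0.55864359 -0.00268486  0.032     ]
block [0.4573 0.3131 0.026 ] [58.2 57.3 55.4 58.8] 0.3882
foot [ 0.5183 -0.2495  0.022 ] [18.  52.2 17.1 52.4] 0.218
[ 0.51866744 -0.25519276  0.056     ] [0.4551354  0.30606489 0.082     ]
```

{"op": "arm_command", "data": {"plan": [0, 0, -0.172, 0.037, 0.0434, 0, 0.06, 0, 0, -0.172, 0.037, 0.0434, 0, 0.06, 0, 0, -0.172, 0.037, 0.0434, 0, 0.06, 0, 0, 0, 0.037, 0.0434, 0, 0.06, 0, 0, 0, 0.037, 0.0434, 0, 0.06, 0, 0, 0, 0.037, 0.0434, 0, 0.06, 0, 0, 0, 0.037, 0.0434, 0, 0.06, 0, 0, 0, 0.003, 0.0511, 0, 0.06, 0, 0, 0, 0.003, 0.0511, 0, 0.06, 0, 0, 0, 0.003, 0.0511, 0, 0.06]}}

```text
time_s: 1.35
tool_pos: [0.4297, -0.1453, 0.2392]
tcp_rot: [-3.142, -0.001, 2.89]
contact_force: [1.3, 0.0, 0.2]
gripper_width: 0.688
grip_force: 0.0
```

{"op": "arm_command", "data": {"plan": [0, 0, 0, 0.003, 0.0511, 0, 0.06, 0, 0, 0, 0.003, 0.0511, 0, 0.06, 0, 0, 0, 0.003, 0.0511, 0, 0.06, 0, 0, 0, 0.003, 0.0511, 0, 0.06, 0, 0, 0, 0.003, 0.0511, 0, 0.06, 0, 0, 0, 0.003, 0.0511, -0.01, 0.06, 0, 0, 0, 0.003, 0.0511, -0.02, 0.06, 0, 0, 0, 0.003, 0.0511, -0.02, 0.06, 0, 0, 0, 0.003, 0.0511, -0.01, 0.06, 0, 0, 0, 0, 0, 0, 0.06]}}

```text
time_s: 2.6
tool_pos: [0.4565, 0.3154, 0.1776]
tcp_rot: [-3.139, -0.001, 2.894]
contact_force: [-0.6, -0.4, 0.1]
gripper_width: 0.691
grip_force: 0.0
```

```bash
python3 - <<'E'
from h import *
s=robot.state(); im=robot.capture("wrist"); np.save("w1.npy",np.r_[s["tool_pos"],s["tcp_rot"]])
cv2.imwrite("pics/w1.png",im); print(s["tool_pos"],s["tcp_rot"],s["time_s"],s["joints"])
c=cam("wrist",s)
for z in(.026,.06): print(proj(c,[.457,.313,z]))
E
```

```text
[0.45648324 0.31540381 0.17761215] [-3.13929619e+00 -1.23215672e-03  2.89389542e+00] 2.6 [ 8.96672430e-01  3.21028043e-01 -2.54395792e-01 -2.04614454e-04
 -9.97972955e-01 -2.71505345e+00]
[277.22208818 201.689653  ]
[276.74223453 212.5503728 ]
```

View pics/w1.png

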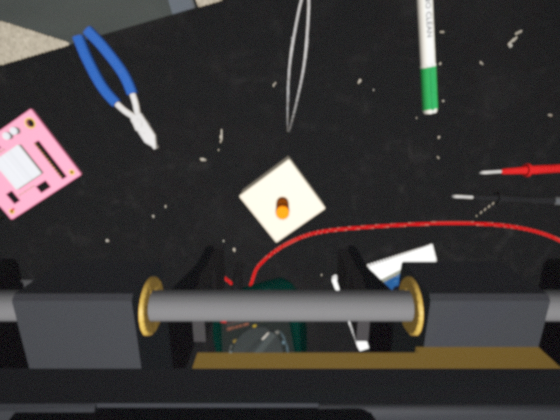

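The pin's head top is at (282,212) and its base at (283,202). The block is centred at (282,201).

```bash
python3 - <<'E'
from h import *
w=np.load("w1.npy");c=cam("wrist",dict(tool_pos=w[:3],tcp_rot=w[3:]))
print(ray(c,282,212,.06),ray(c,282.5,201,.026))
im=cv2.imread("pics/w1.png");h=cv2.cvtColor(im,cv2.COLOR_BGR2HSV)[150:250,230:330]
m=(h[...,0]<20)&(h[...,1]>140);v,u=np.nonzero(m&(h[...,2]>180));print(len(u),u.mean()+230,v.mean()+150,v.min()+150,v.max()+150)
E
```

```text
[0.45759343 0.31729982 0.06      ] [0.45754514 0.31785817 0.026     ]
210 295.3952380952381 228.85714285714286 205 249
```

{"op": "arm_command", "data": {"plan": [0, 0, 0, 0.001, 0.002, -0.04, 0.06, 0, 0, 0, 0, 0, -0.04, 0.06, 0, 0, 0, 0, 0, -0.03, 0.06, 0, 0, 0, 0, 0, -0.0175, 0.06, 0, 0, 0, 0, 0, 0, 0.06, 0, 0, 0, 0, 0, 0, 0.0, 0, 0, 0, 0, 0, 0, 0.0, 0, 0, 0, 0, 0, 0, 0.0, 0, 0, 0, 0, 0, 0, 0.0], "force": 20}}

```text
time_s: 3.78
tool_pos: [0.4581, 0.3151, 0.0525]
tcp_rot: [3.141, 0.0, 2.891]
contact_force: [-0.6, -0.4, 0.4]
gripper_width: 0.323
grip_force: 0.0
```

{"op": "arm_command", "data": {"plan": [0, 0, 0, 0, 0, 0, 0.0, 0, 0, 0, 0, 0, 0, 0.0, 0, 0, 0, 0, 0, 0, 0.0]}}

```text
time_s: 4.15
tool_pos: [0.4582, 0.3154, 0.0522]
tcp_rot: [3.141, 0.0, 2.891]
contact_force: [-0.7, 2.5, -0.3]
gripper_width: 0.117
grip_force: 19.9
```

{"op": "arm_command", "data": {"plan": [0, 0, 0, 0, 0, 0.02, 0.0, 0, 0, 0, 0, 0, 0.04, 0.0, 0, 0, 0, 0, 0, 0.04, 0.0, 0, 0, 0, 0, -0.043, 0.01, 0.0, 0, 0, 0, 0, -0.043, 0, 0.0, 0, 0, 0, 0, -0.043, 0, 0.0, 0, 0, 0, 0.035, -0.043, 0, 0.0, 0, 0, 0, 0.035, -0.043, 0, 0.0, 0, 0, 0, 0.035, -0.043, 0, 0.0, 0, 0, 0, 0.037, -0.043, 0, 0.0]}}

```text
time_s: 5.4
tool_pos: [0.6005, 0.0123, 0.1619]
tcp_rot: [-3.141, -0.001, 2.891]
contact_force: [1.0, 0.8, -0.6]
gripper_width: 0.119
grip_force: 19.9
```

{"op": "arm_command", "data": {"plan": [0, 0, 0, 0, 0, -0.03, 0.0, 0, 0, 0, 0, 0, -0.02, 0.0, 0, 0, 0, 0, 0, 0, 0.0]}}

```text
time_s: 5.78
tool_pos: [0.5985, 0.0132, 0.11]
tcp_rot: [-3.139, -0.005, 2.89]
contact_force: [0.2, 0.1, -0.7]
gripper_width: 0.116
grip_force: 19.9
```

```bash
python3 - <<'E'
from h import *
ss=[]
for i in range(5): s=robot.state();ss.append(np.r_[s["tool_pos"],s["tcp_rot"]]); im=robot.capture("wrist")
print(np.round(ss,4),s["grip_force"])
w=ss[-1];np.save("w2.npy",w);cv2.imwrite("w2raw.png",im)
c=cam("wrist",s)
for P in([.6,.0138,.027],[.5586,-.0027,.032],[*w[:2],w[2]-.048]): print(proj(c,P))
cv2.imwrite("pics/w2.png",cv2.resize(im[60:320,120:480],None,fx=2.2,fy=2.2,interpolation=cv2.INTER_CUBIC))
E
```

```text
[[ 5.9850e-01  1.3200e-02  1.1000e-01 -3.1391e+00 -4.6000e-03  2.8898e+00]
 [ 5.9950e-01  1.3700e-02  1.1160e-01 -3.1403e+00 -1.6000e-03  2.8906e+00]
 [ 6.0020e-01  1.3900e-02  1.1260e-01 -3.1413e+00  4.0000e-04  2.8910e+00]
 [ 6.0050e-01  1.4200e-02  1.1310e-01  3.1411e+00  1.5000e-03  2.8911e+00]
 [ 6.0060e-01  1.4300e-02  1.1330e-01  3.1408e+00  1.9000e-03  2.8911e+00]] 19.879330300027505
[278.00723886 222.76103876]
[239.52435353 175.28820389]
[278.59757313 243.55344703]
```

View pics/w2.png

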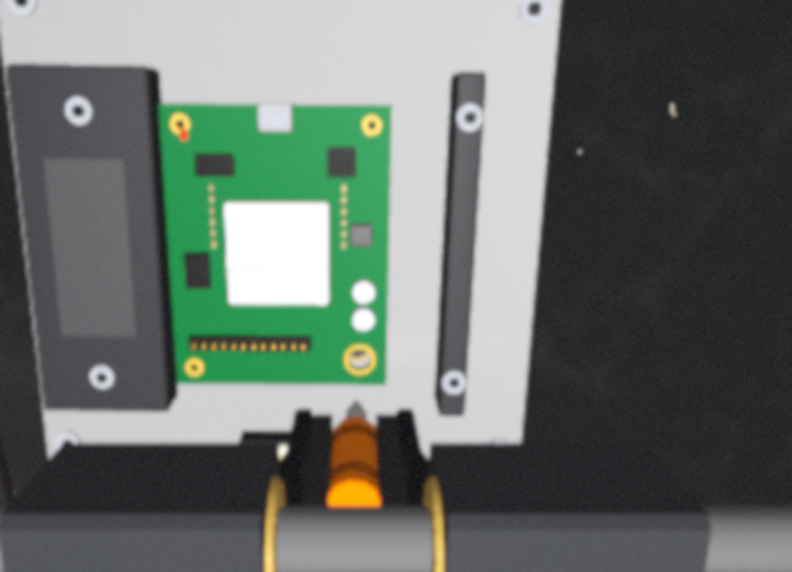

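The hole is at crop (360,359), full-picture (283.6,223.2), and the pin tip at crop (356,405), full-picture (281.8,244.1). The rail screws are at crop (470,117), (454,382), (78,110) and (101,377).

```bash
python3 - <<'E'
from h import *
w=np.load("w2.npy");c=cam("wrist",dict(tool_pos=w[:3],tcp_rot=w[3:]))
tipu=proj(c,[*w[:2],w[2]-.048]); obs=np.array([120+356/2.2,60+405/2.2]); b=obs-tipu; print("bias",b)
T=c[3].copy()
# two bias models: pixel shift (rotation) and tool-shift
for name in("rot","trans"):
    def P(x,y,z):
        u,v=120+x/2.2,60+y/2.2
        if name=="rot": return ray(c,u-b[0],v-b[1],z)
        tip=ray(c,*obs,w[2]-.048); return ray(c,u,v,z)-np.r_[tip[:2]-w[:2],0]
    s=np.array([P(x,y,.03) for x,y in[(470,117),(454,382),(78,110),(101,377)]]); j=s.mean(0)
    e=(s[1]-s[0])+(s[3]-s[2]);a=np.arctan2(e[1],e[0]); g=s[0]+s[1]-s[2]-s[3]; 
    bu=j[:2]+[36*np.cos(a)/1e3-26*np.sin(a)/1e3,36*np.sin(a)/1e3+26*np.cos(a)/1e3]
    print(name,"jig",j,a,np.arctan2(-g[0],g[1]),np.linalg.norm(g)/2,"bush",bu,"hole",P(360,359,.027),"shield",P(277,253,.032))
E
```

```text
bias [3.22060869 0.53746206]
rot jig [ 0.55898289 -0.00107111  0.03      ] -0.2698393043725066 -0.2658454412568878 0.1163987934517025 bush [0.60061118 0.01439129] hole [0.60034737 0.01552466 0.027     ] shield [ 5.58585511e-01 -4.43804808e-04  3.20000000e-02]
trans jig [ 0.55905128 -0.00087049  0.03      ] -0.2670681700927625 -0.2658539089994088 0.11646117857906561 bush [0.60063656 0.01470721] hole [0.60048764 0.01585207 0.027     ] shield [ 5.58644662e-01 -2.61157320e-04  3.20000000e-02]
```

{"op": "arm_command", "data": {"plan": [0, 0, -0.015, 0, 0.0008, -0.012, 0.0, 0, 0, 0, 0, 0, -0.012, 0.0, 0, 0, 0, 0, 0, -0.012, 0.0, 0, 0, 0, 0, 0, -0.006, 0.0, 0, 0, 0, 0, 0, -0.003, 0.0, 0, 0, 0, 0, 0, 0, 0.0]}}

```text
time_s: 6.78
tool_pos: [0.6, 0.0147, 0.0669]
tcp_rot: [-3.141, -0.0, 2.876]
contact_force: [0.1, -0.3, -0.5]
gripper_width: 0.114
grip_force: 19.9
```

{"op": "arm_command", "data": {"plan": [0, 0, 0, 0, 0, -0.003, 0.0, 0, 0, 0, 0, 0, -0.003, 0.0, 0, 0, 0, 0, 0, 0, 0.0]}}

```text
time_s: 7.15
tool_pos: [0.5999, 0.0147, 0.0609]
tcp_rot: [-3.141, -0.0, 2.876]
contact_force: [0.5, 0.6, 1.1]
gripper_width: 0.117
grip_force: 19.9
```

{"op": "arm_command", "data": {"plan": [0, 0, 0, 0, 0, -0.0015, 0.0, 0, 0, 0, 0, 0, -0.0015, 0.0, 0, 0, 0, 0, 0, -0.0015, 0.0, 0, 0, 0, 0, 0, 0, 0.0]}}

```text
time_s: 7.65
tool_pos: [0.5999, 0.0147, 0.0564]
tcp_rot: [-3.142, -0.0, 2.876]
contact_force: [-0.4, 0.0, -0.7]
gripper_width: 0.113
grip_force: 19.9
```

{"op": "arm_command", "data": {"plan": [0, 0, 0, 0, 0, -0.001, 0.0, 0, 0, 0, 0, 0, -0.001, 0.0, 0, 0, 0, 0, 0, -0.001, 0.0, 0, 0, 0, 0, 0, 0, 0.0]}}

```text
time_s: 8.15
tool_pos: [0.6002, 0.0148, 0.0536]
tcp_rot: [3.141, 0.0, 2.876]
contact_force: [-0.3, -0.6, -0.3]
gripper_width: 0.119
grip_force: 19.9
```

{"op": "arm_command", "data": {"plan": [0, 0, 0, 0, 0, -0.0007, 0.0, 0, 0, 0, 0, 0, -0.0007, 0.0, 0, 0, 0, 0, 0, 0, 0.0]}}

```text
time_s: 8.52
tool_pos: [0.6003, 0.0148, 0.0524]
tcp_rot: [3.141, 0.001, 2.876]
contact_force: [1.2, 0.6, 1.6]
gripper_width: 0.118
grip_force: 19.9
```

{"op": "arm_command", "data": {"plan": [0, 0, 0, 0, 0, -0.0005, 0.0, 0, 0, 0, 0, 0, 0, 0.0, 0, 0, 0, 0, 0, 0, 0.034, 0, 0, 0, 0, 0, 0, 0.034, 0, 0, 0, 0, 0, 0, 0.034, 0, 0, 0, 0, 0, 0.03, 0.034, 0, 0, 0, 0, 0, 0.05, 0.034, 0, 0, 0, 0, 0, 0.05, 0.034, 0, 0, 0, 0, 0, 0, 0.034, 0, 0, 0, 0, 0, 0, 0.034]}}

```text
time_s: 9.78
tool_pos: [0.5992, 0.0147, 0.1812]
tcp_rot: [3.142, -0.001, 2.875]
contact_force: [0.1, -0.4, -0.7]
gripper_width: 0.392
grip_force: 0.0
```

```bash
python3 - <<'E'
from h import *
s=robot.state(); im=robot.capture("wrist")
w=np.r_[s["tool_pos"],s["tcp_rot"]];np.save("w3.npy",w);print(w.round(4),s["time_s"])
cv2.imwrite("pics/w3.png",cv2.resize(im[60:320,120:480],None,fx=2.2,fy=2.2,interpolation=cv2.INTER_CUBIC))
E
```

```text
[ 5.9920e-01  1.4700e-02  1.8120e-01  3.1415e+00 -1.2000e-03  2.8751e+00] 9.775
```

View pics/w3.png

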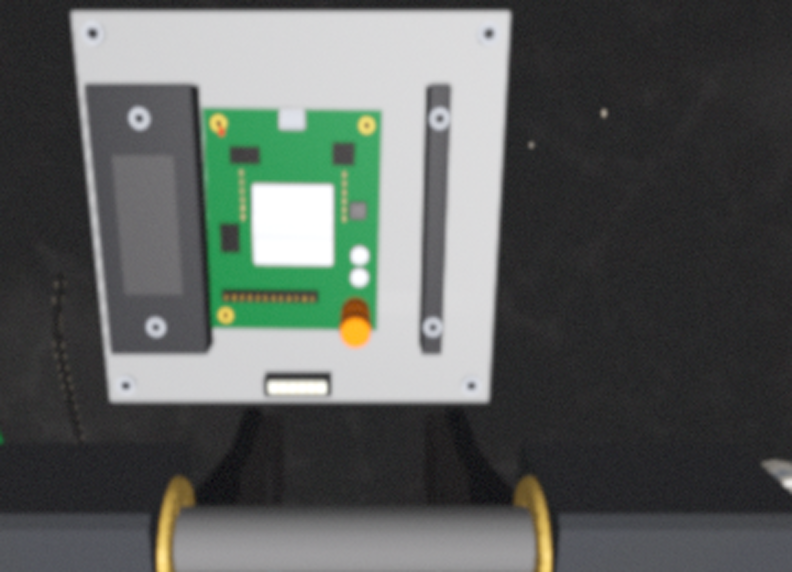

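The pin stands upright in the corner hole, with its head top at crop (355,332). The rail screws are at crop (440,118), (432,327), (139,118) and (155,327).

```bash
python3 - <<'E'
from h import *
w=np.load("w3.npy");c=cam("wrist",dict(tool_pos=w[:3],tcp_rot=w[3:]))
px=lambda x,y:np.array([120+x/2.2,60+y/2.2])
b=px(355,332)-proj(c,[.6002,.0148,.061]);print("bias",b)
for bb in(b,[b[0],0.5],[2.8,.5]):
    P=lambda x,y,z: ray(c,*(px(x,y)-bb),z)
    s=np.array([P(x,y,.03) for x,y in[(440,118),(432,327),(139,118),(155,327)]]); j=s.mean(0)
    e=(s[1]-s[0])+(s[3]-s[2]);a=np.arctan2(e[1],e[0]);g=s[0]+s[1]-s[2]-s[3]
    Rz=np.array([[np.cos(a),-np.sin(a)],[np.sin(a),np.cos(a)]])
    print("jig",j[:2],a,np.arctan2(-g[0],g[1]),np.linalg.norm(g)/2,"bush",j[:2]+Rz@[.036,.026],"spacer",j[:2]+Rz@[0,.044],"shield",P(292,224,.032))
a=-.2655;Rz=np.array([[np.cos(a),-np.sin(a)],[np.sin(a),np.cos(a)]])
print("from pin",np.array([.6002,.0148])+Rz@[-.036,.018])
E
```

```text
bias [ 1.83829691 -0.53098024]
jig [ 0.55976759 -0.00074125] -0.27197930453978214 -0.26561851079662957 0.11628237335148178 bush [0.60142887 0.01463203] spacer [0.57158768 0.04164135] shield [ 5.58508458e-01 -1.56547703e-05  3.20000000e-02]
jig [ 5.58889011e-01 -4.78089210e-04] -0.2719624626580703 -0.2656174337612747 0.1161798784104586 bush [0.60055003 0.01489589] spacer [0.57070839 0.04190472] shield [5.57639071e-01 2.44641579e-04 3.20000000e-02]
jig [ 0.55866536 -0.00130019] -0.2727836427069991 -0.26561743375727676 0.11617964622973348 bush [0.60033899 0.01403958] spacer [0.57051954 0.0410729 ] shield [ 0.55741717 -0.00057104  0.032     ]
from pin [0.57018444 0.04161541]
```

{"op": "arm_command", "data": {"plan": [0, 0, 0.162, -0.0135, -0.0445, 0, 0.05, 0, 0, 0.162, -0.0135, -0.0445, 0, 0.05, 0, 0, 0.161, -0.0135, -0.0445, 0, 0.05, 0, 0, 0, -0.0135, -0.0445, 0, 0.05, 0, 0, 0, -0.0135, -0.0445, 0, 0.05, 0, 0, 0, -0.0135, -0.0445, 0, 0.05, 0, 0, 0, 0, 0, 0, 0.05, 0, 0, 0, 0, 0, 0, 0.05, 0, 0, 0, 0, 0, 0, 0.05]}}

```text
time_s: 10.95
tool_pos: [0.5192, -0.2512, 0.1811]
tcp_rot: [3.141, -0.001, -2.921]
contact_force: [-0.9, 0.7, 0.4]
gripper_width: 0.572
grip_force: 0.0
```

```bash
python3 - <<'E'
from h import *
s=robot.state(); im=robot.capture("wrist")
w=np.r_[s["tool_pos"],s["tcp_rot"]];np.save("w4.npy",w);print(w.round(4),s["time_s"])
cv2.imwrite("w4raw.png",im);c=cam("wrist",s);print(proj(c,[.5185,-.252,.056]))
cv2.imwrite("pics/w4.png",cv2.resize(im[140:280,200:370],None,fx=4,fy=4,interpolation=cv2.INTER_CUBIC))
E
```

```text
[ 5.1920e-01 -2.5120e-01  1.8110e-01  3.1411e+00 -1.0000e-03 -2.9212e+00] 10.95
[278.11052805 207.07234064]
```

View pics/w4.png

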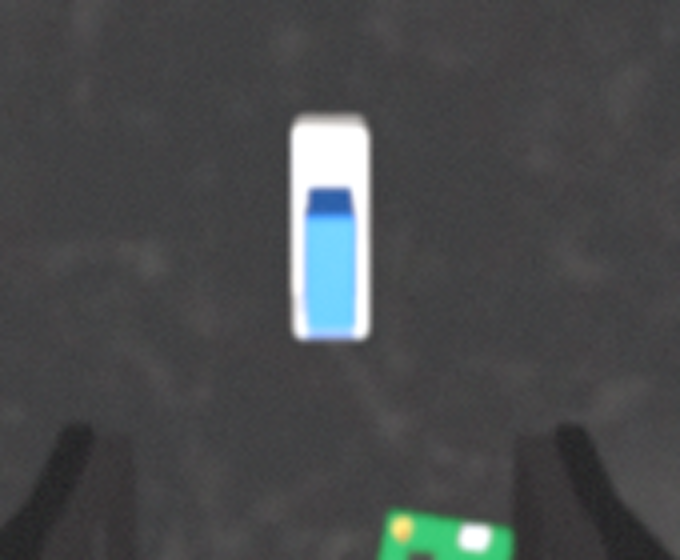

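The blue grip's top is centred at crop (330,275), full-picture (282.5,208.8). It is straight with the tool and between the fingers, so I descend and grasp.

{"op": "arm_command", "data": {"plan": [0, 0, 0, 0, 0.0007, -0.05, 0.05, 0, 0, 0, 0, 0, -0.05, 0.05, 0, 0, 0, 0, 0, -0.025, 0.04, 0, 0, 0, 0, 0, -0.013, 0.035, 0, 0, 0, 0, 0, 0, 0.02, 0, 0, 0, 0, 0, 0, 0.0, 0, 0, 0, 0, 0, 0, 0.0, 0, 0, 0, 0, 0, 0, 0.0, 0, 0, 0, 0, 0, 0, 0.0], "force": 25}}

```text
time_s: 12.12
tool_pos: [0.5197, -0.2517, 0.0448]
tcp_rot: [-3.141, 0.002, -2.922]
contact_force: [-0.6, 0.9, 5.7]
gripper_width: 0.134
grip_force: 25.0
```

{"op": "arm_command", "data": {"plan": [0, 0, 0, 0, 0, 0, 0.0, 0, 0, 0, 0, 0, 0, 0.0]}}

```text
time_s: 12.38
tool_pos: [0.5197, -0.2517, 0.0448]
tcp_rot: [-3.141, 0.002, -2.922]
contact_force: [0.1, 1.3, 6.3]
gripper_width: 0.136
grip_force: 25.0
```

{"op": "arm_command", "data": {"plan": [0, 0, 0, 0, 0, 0.02, 0.0, 0, 0, 0, 0, 0, 0.04, 0.0, 0, 0, 0, 0, 0, 0.04, 0.0, 0, 0, -0.162, 0.0072, 0.042, 0.01, 0.0, 0, 0, -0.162, 0.0072, 0.042, 0, 0.0, 0, 0, -0.1616, 0.0072, 0.042, 0, 0.0, 0, 0, 0, 0.0072, 0.042, 0, 0.0, 0, 0, 0, 0.0073, 0.042, 0, 0.0, 0, 0, 0, 0.0073, 0.042, 0, 0.0, 0, 0, 0, 0.0073, 0.0414, 0, 0.0]}}

```text
time_s: 13.62
tool_pos: [0.5693, 0.0431, 0.1532]
tcp_rot: [-3.141, -0.001, 2.875]
contact_force: [0.6, -0.7, -1.6]
gripper_width: 0.138
grip_force: 25.0
```

{"op": "arm_command", "data": {"plan": [0, 0, 0, 0, 0, -0.02, 0.0, 0, 0, 0, 0, 0, -0.02, 0.0, 0, 0, 0, 0, 0, -0.01, 0.0, 0, 0, 0, 0, 0, 0, 0.0, 0, 0, 0, 0, 0, 0, 0.0, 0, 0, 0, 0, 0, 0, 0.0]}}

```text
time_s: 14.38
tool_pos: [0.5701, 0.0418, 0.1045]
tcp_rot: [3.141, 0.001, 2.875]
contact_force: [0.2, 1.1, -1.2]
gripper_width: 0.137
grip_force: 25.0
```

```bash
python3 - <<'E'
from h import *
s=robot.state(); im=robot.capture("wrist")
w=np.r_[s["tool_pos"],s["tcp_rot"]];np.save("w5.npy",w);print(w.round(4),s["time_s"],s["contact_force"])
c=cam("wrist",s);print(proj(c,[.5185,-.252,.056]))
cv2.imwrite("pics/w5.png",cv2.resize(im[70:290,120:420],None,fx=2.6,fy=2.6,interpolation=cv2.INTER_CUBIC))
E
```

```text
[5.7010e-01 4.1800e-02 1.0450e-01 3.1407e+00 1.4000e-03 2.8747e+00] 14.375 [ 0.23762458  1.12468041 -1.23456908]
[-182.32573351  283.00242107]
```

View pics/w5.png

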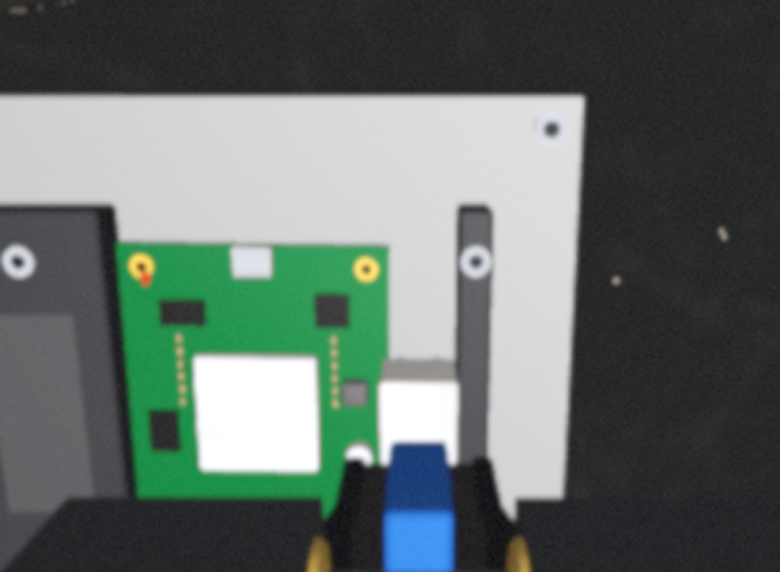

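The held spacer's lower edge spans crop x 383–455 at row 360. The board edge is at (387,245) and the rail's inner edge at x≈457. I compute the lateral offsets next.

```bash
python3 - <<'E'
from h import *
w=np.load("w5.npy");c=cam("wrist",dict(tool_pos=w[:3],tcp_rot=w[3:]))
a=-.266;Rz=np.array([[np.cos(a),-np.sin(a)],[np.sin(a),np.cos(a)]])
def q(n,x,y,z):
    p=ray(c,120+x/2.6,70+y/2.6,z)[:2]-w[:2]; print(n,(Rz.T@p*1e3).round(1))
ub=w[2]-.0448
q("spL",382,360,ub);q("spR",456,360,ub);q("topL",379,381,ub+.022);q("topR",459,381,ub+.022)
q("board",388,247,.027);q("board2",377,420,.027);q("railT",458,209,.03);q("railT2",459,450,.03);q("screw",476,262,.03);q("boardhole",366,269,.027)
E
```

```text
spL [-23.7  -6.9]
spR [-23.7  10. ]
topL [-25.8  -6.6]
topR [-25.8   9.6]
board [-44.2  -6.3]
board2 [ 3.  -9.8]
railT [-54.2  11.4]
railT2 [10.6 12.5]
screw [-40.9  16.1]
boardhole [-38.5 -12. ]
```

{"op": "arm_command", "data": {"plan": [0, 0, 0, 0.0002, 0.0007, -0.01, 0.0, 0, 0, 0, 0, 0, -0.01, 0.0, 0, 0, 0, 0, 0, -0.007, 0.0, 0, 0, 0, 0, 0, -0.003, 0.0, 0, 0, 0, 0, 0, -0.003, 0.0, 0, 0, 0, 0, 0, 0, 0.0]}}

```text
time_s: 15.18
tool_pos: [0.5699, 0.0425, 0.0705]
tcp_rot: [-3.141, -0.0, 2.875]
contact_force: [-0.3, 0.2, -0.5]
gripper_width: 0.137
grip_force: 25.0
```

{"op": "arm_command", "data": {"plan": [0, 0, 0, 0, 0, -0.002, 0.0, 0, 0, 0, 0, 0, -0.002, 0.0, 0, 0, 0, 0, 0, 0, 0.0]}}

```text
time_s: 15.55
tool_pos: [0.5698, 0.0425, 0.0665]
tcp_rot: [-3.142, -0.0, 2.875]
contact_force: [-0.3, -0.1, -0.2]
gripper_width: 0.136
grip_force: 25.0
```

Underside is at about 0.022, below the board's top face, with no force. I continue down.

{"op": "arm_command", "data": {"plan": [0, 0, 0, 0, 0, -0.002, 0.0, 0, 0, 0, 0, 0, -0.002, 0.0, 0, 0, 0, 0, 0, -0.0015, 0.0, 0, 0, 0, 0, 0, 0, 0.0]}}

```text
time_s: 16.05
tool_pos: [0.5698, 0.0425, 0.061]
tcp_rot: [-3.141, -0.0, 2.875]
contact_force: [0.4, -0.1, -1.2]
gripper_width: 0.135
grip_force: 25.0
```

{"op": "arm_command", "data": {"plan": [0, 0, 0, 0, 0, -0.001, 0.0, 0, 0, 0, 0, 0, -0.0008, 0.0, 0, 0, 0, 0, 0, 0, 0.0]}}

```text
time_s: 16.42
tool_pos: [0.5698, 0.0425, 0.0593]
tcp_rot: [-3.142, -0.0, 2.875]
contact_force: [-0.2, 0.8, -0.9]
gripper_width: 0.138
grip_force: 25.0
```

{"op": "arm_command", "data": {"plan": [0, 0, 0, 0, 0, -0.0007, 0.0, 0, 0, 0, 0, 0, -0.0005, 0.0, 0, 0, 0, 0, 0, 0, 0.0]}}

```text
time_s: 16.8
tool_pos: [0.57, 0.0425, 0.0589]
tcp_rot: [3.142, 0.0, 2.875]
contact_force: [-2.6, 1.0, 6.0]
gripper_width: 0.132
grip_force: 25.0
```

{"op": "arm_command", "data": {"plan": [0, 0, 0, 0, 0, 0.0006, 0.0, 0, 0, 0, 0, 0, 0, 0.03, 0, 0, 0, 0, 0, 0, 0.03, 0, 0, 0, 0, 0, 0, 0.03, 0, 0, 0, 0, 0, 0.02, 0.03, 0, 0, 0, 0, 0, 0.05, 0.03, 0, 0, 0, 0, 0, 0.04, 0.03, 0, 0, 0, -0.004, -0.015, 0, 0.0, 0, 0, 0, -0.004, -0.015, 0, 0.0, 0, 0, 0, -0.003, -0.013, 0, 0.0]}}

```text
time_s: 18.05
tool_pos: [0.5576, -0.0018, 0.1672]
tcp_rot: [-3.14, -0.003, 2.874]
contact_force: [-0.6, 1.0, -0.4]
gripper_width: 0.09
grip_force: 0.0
```

{"op": "arm_command", "data": {"plan": [0, 0, 0, 0, 0, 0, 0.0, 0, 0, 0, 0, 0, 0, 0.0, 0, 0, 0, 0, 0, 0, 0.0]}}

```text
time_s: 18.42
tool_pos: [0.559, -0.0002, 0.1685]
tcp_rot: [-3.141, -0.0, 2.875]
contact_force: [-0.5, 0.1, 0.3]
gripper_width: 0.003
grip_force: 0.0
```

```bash
python3 - <<'E'
from h import *
s=robot.state(); im=robot.capture("wrist")
w=np.r_[s["tool_pos"],s["tcp_rot"]];np.save("w6.npy",w);print(w.round(4),s["time_s"],s["contact_force"])
c=cam("wrist",s);print((proj(c,[.559,-.0007,.032])-[120,60])*2.2)
cv2.imwrite("pics/w6.png",cv2.resize(im[60:320,120:480],None,fx=2.2,fy=2.2,interpolation=cv2.INTER_CUBIC))
E
```

```text
[ 5.5900e-01 -2.0000e-04  1.6850e-01 -3.1414e+00 -3.0000e-04  2.8753e+00] 18.425 [-0.54344149  0.13327172  0.30060242]
[349.06984535 319.13952849]
```

View pics/w6.png

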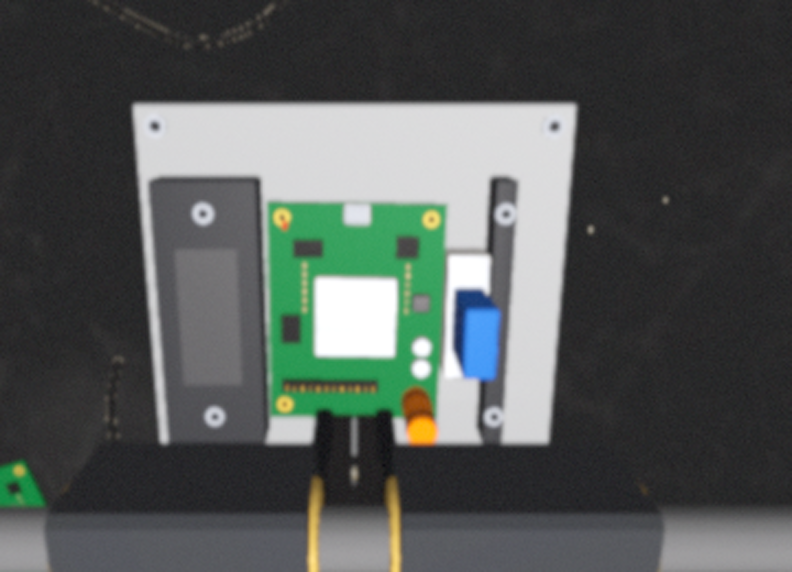

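The pin and spacer are both standing in place, and the shield centre at crop (355,317) is under the tool axis. Now I press.

{"op": "arm_command", "data": {"plan": [0, 0, 0, 0, 0, -0.04, 0.0, 0, 0, 0, 0, 0, -0.04, 0.0, 0, 0, 0, 0, 0, -0.025, 0.0, 0, 0, 0, 0, 0, -0.009, 0.0, 0, 0, 0, 0, 0, 0, 0.0, 0, 0, 0, 0, 0, 0, 0.0]}}

```text
time_s: 19.23
tool_pos: [0.5598, -0.0002, 0.056]
tcp_rot: [3.14, 0.002, 2.875]
contact_force: [0.3, -0.2, -0.3]
gripper_width: 0.005
grip_force: 0.0
```

{"op": "arm_command", "data": {"plan": [0, 0, 0, 0, 0, -0.002, 0.0, 0, 0, 0, 0, 0, -0.002, 0.0, 0, 0, 0, 0, 0, -0.001, 0.0, 0, 0, 0, 0, 0, 0, 0.0, 0, 0, 0, 0, 0, 0, 0.0]}}

```text
time_s: 19.85
tool_pos: [0.5589, -0.0005, 0.0498]
tcp_rot: [3.142, 0.0, 2.875]
contact_force: [0.2, -1.4, 0.4]
gripper_width: 0.004
grip_force: 0.0
```

{"op": "arm_command", "data": {"plan": [0, 0, 0, 0, 0, -0.001, 0.0, 0, 0, 0, 0, 0, -0.001, 0.0, 0, 0, 0, 0, 0, -0.001, 0.0, 0, 0, 0, 0, 0, 0, 0.0, 0, 0, 0, 0, 0, 0, 0.0]}}

```text
time_s: 20.48
tool_pos: [0.559, -0.0004, 0.0472]
tcp_rot: [3.142, 0.0, 2.875]
contact_force: [-0.5, 0.0, 5.0]
gripper_width: 0.004
grip_force: 2.5
```

{"op": "arm_command", "data": {"plan": [0, 0, 0, 0, 0, -0.001, 0.0, 0, 0, 0, 0, 0, -0.001, 0.0, 0, 0, 0, 0, 0, -0.0005, 0.0, 0, 0, 0, 0, 0, 0, 0.0, 0, 0, 0, 0, 0, 0, 0.0]}}

```text
time_s: 21.1
tool_pos: [0.5591, -0.0005, 0.0454]
tcp_rot: [3.142, 0.001, 2.875]
contact_force: [-2.8, 0.8, 9.0]
gripper_width: 0.002
grip_force: 4.7
```

{"op": "arm_command", "data": {"plan": [0, 0, 0, 0, 0, -0.0007, 0.0, 0, 0, 0, 0, 0, -0.0006, 0.0, 0, 0, 0, 0, 0, 0, 0.0, 0, 0, 0, 0, 0, 0, 0.0]}}

```text
time_s: 21.6
tool_pos: [0.5591, -0.0005, 0.0453]
tcp_rot: [-3.141, 0.001, 2.876]
contact_force: [-5.4, 1.0, 17.0]
gripper_width: 0.003
grip_force: 8.4
```

It has stopped on the hard stops at 17 N. A last look before handing in.

```bash
python3 - <<'E'
from h import *
a=robot.capture("wrist"); b=robot.capture("scene"); s=robot.state(); print(s["contact_force"],s["tool_pos"],s["time_s"])
o=np.vstack([cv2.resize(a[120:320,130:480],(525,300)),cv2.resize(b[170:240,205:310],(450,300),interpolation=cv2.INTER_CUBIC)[:, :450] if 0 else cv2.resize(b[170:240,200:322],(525,300),interpolation=cv2.INTER_CUBIC)])
cv2.imwrite("pics/fin.png",o)
E
```

```text
[-5.47200225  1.27570291 16.60323898] [ 5.59079716e-01 -4.59605032e-04  4.53488537e-02] 21.7
```

View pics/fin.png

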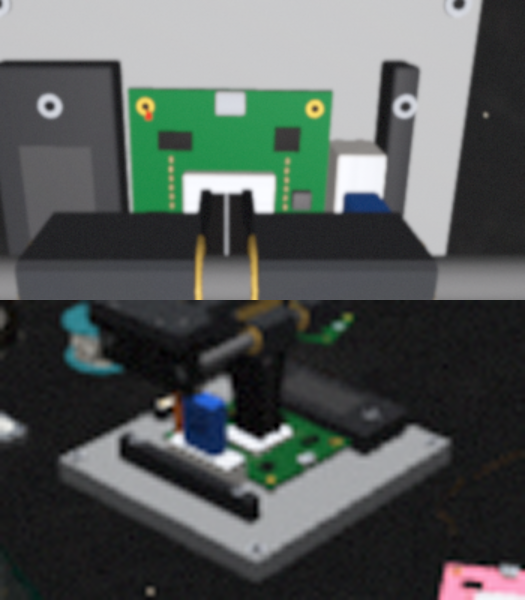

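The pin and spacer are standing, and the closed fingers hold the shield pressed with the board flat. I hand the job in.

```bash
python3 -c "
from station import robot
print(robot.job_done())"
```

```text
the job is handed in; nothing more can be done
None
```

The job is handed in at about 22 s: the pin is down through the board into the jig, the spacer stands in the wide gap on the jig floor, and the board is held on its stops by about 17 N on the shield; the hand-in call returned no verdict.

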